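# Open the interlocked test enclosure and hold its gate wide

### The job

A colleague needs both hands inside the clear test enclosure, so open its gate the safe way: first pinch the tab and lug of the catch with the safety-switch box together as far as they go, which cuts the test supply, and only then pinch the plain catch the same way. Take the gate by its upright handle, swing it past the sprung ball until it stands at least square to the front, and finish while still gripping the handle and holding the gate still there, because its closer spring would pull it back. Leave the other things on and around the enclosure where they are.

Things in the scene. Friction and masses are not known exactly. Their poses are not given: they have to be found in the camera images.
- cage: Clear-walled test enclosure fixed to the bench: box 240 (x) x 280 (y) x 200 mm high, a small black transformer inside; its base plate (12 mm thick) sticks out 125 mm before the gate. Origin on the bench under the middle of the gate. +x points from the gate into the box, +y to the gate's hinge, z up. On top, a header plate 110 mm deep along the gate side carries two catches, centres 110 mm apart.
- safety_catch: The catch with a black switch box (30 x 64 x 28 mm, cable stub) behind its tab and lug; in either of the two places on the header plate. Origin under its centre, on the header top 200 mm above the bench; axes as the enclosure's. Tab and lug stand at x = +12 mm; the box begins at x = +36 mm. At x = -27 mm an 8 mm bolt runs along y into a steel loop on the gate, 28 mm high above the header.
- safety_tab: The moving tab of the safety-switch catch: an upright steel plate 22 x 8 x 34 mm; origin at the centre of its top edge, 40 mm above the header plate, x along the 22 mm side, y along its travel. Slides in its +y towards the lug.
- safety_lug: The fixed lug of the safety-switch catch: an upright steel plate 22 x 8 x 36 mm facing the tab; origin at the centre of its top edge, same height and same axes as the tab.
- safety_bolt (a joint): How far the safety-switch catch is drawn (m): 0 shot into the gate's loop, 0.016 fully drawn against its stop; the gate is free of it from about 0.010. Only the tab moves, so the middle of the squeeze shifts 8 mm towards the lug. Friction (about 5 N) keeps it where it is put.
- gate_catch: The plain catch: the same bolt, tab and lug as the other (56 mm over the outer faces of tab and lug when shot, 40 mm when drawn) but no box behind it. Origin, axes and sizes as for the safety-switch catch.
- gate_tab: The moving tab of the plain catch: an upright steel plate 22 x 8 x 34 mm; origin at the centre of its top edge, 40 mm above the header plate, x along the 22 mm side, y along its travel. Slides in its +y towards the lug.
- gate_lug: The fixed lug of the plain catch: an upright steel plate 22 x 8 x 36 mm facing the tab; origin at the centre of its top edge, same height and same axes as the tab.
- gate_bolt (a joint): How far the plain catch is drawn (m): as for the other, 0 shot, 0.016 fully drawn, gate free from 0.010; friction about 5 N.
- gate (a joint): Opening angle (rad): 0 shut, 1.57 square to the front, stop at 1.95. Gate 250 mm wide, 18 mm thick, top 190 mm, lower edge 26 mm above the bench. A damped closer spring pulls it shut (1 N at the handle shut, 3.5 N wide). From about 0.55 to 0.95 rad its lower rail rides over a sprung ball in the base plate (some 7 N at the handle). Let go beyond, it falls back to rest on the ball at about 0.95 rad.
- gate_hinge (a point): A point on the gate's upright hinge axis, 180 mm above the bench. It turns with the gate. Seen from above the gate opens clockwise.
- gate_grip: The gate's handle: upright round steel bar 14 mm thick, 130 mm long, 45 mm outside the gate's middle plane (29 mm clear gap), 185 mm along from the hinge. Origin at its rounded top, 205 mm above the bench; z up, -y along the gate away from the hinge, -x away from the gate. Two stubs join it to the gate 66 and 120 mm below the top; above them it is free to take from above and turns in the grip.
- multimeter: Hand-held meter 75 x 150 x 30 mm lying on the enclosure's roof behind the catches; origin under its centre. Bystander.
- terminal_tray: Grey parts tray 100 x 140 x 35 mm on the bench beside the enclosure. Bystander; origin under its centre.
- wrench: Steel spanner 160 mm long on the bench beside the enclosure's hinge side. Bystander.
- panel_meter: Black portable pointer meter 160 x 190 x 110 mm on the bench to the left. Bystander; origin under its centre.
- cap_jar: Small jar, 64 mm across and 85 mm high. Bystander; origin under its centre.
- wire_spool: Spool of copper wire with grey flanges, 68 mm across and 52 mm high, standing. Bystander; origin under its centre.
- screwdriver: Black-handled screwdriver 170 mm long. Bystander.

How it is judged:
On the way, in this order (a step that is already met when the one before it is completed fails the run):
1. the safety-switch catch is squeezed fully home (tab and lug both pressed by the fingers) while the plain catch is still shot (value of joint safety_bolt above 0.011 m and contact force between each of safety_tab, safety_lug and the fingers above 0.5 N and value of joint gate_bolt below 0.006 m), for 0.1 s.
2. the plain catch is squeezed fully home in the same way, the gate still shut (value of joint gate_bolt above 0.011 m and contact force between each of gate_tab, gate_lug and the fingers above 0.5 N and value of joint gate below 0.15 rad), for 0.1 s.
3. the gate has been swung past its detent ball, pulled by its handle (value of joint gate above 1.1 rad and contact force between gate_grip and the fingers above 1 N), for 0.1 s.
At the end, for the whole second after the job is handed in: The gate stands open at 1.5 rad or more (square to the front, less about 4 degrees) and at rest (under 0.15 rad/s), the fingers press on its handle with more than 1 N, both bolts are still drawn by more than 10.5 mm, and every bystander is within 30 mm of where it was (value of joint gate between 1.5 and 1.96 rad and contact force between gate_grip and the fingers above 1 N and value of joint each of safety_bolt, gate_bolt above 0.0105 m and velocity of joint gate between -0.15 and 0.15 rad/s and distance of each of multimeter, terminal_tray, wrench, panel_meter, cap_jar, wire_spool, screwdriver from where it was at the start of the episode below 0.03 m); the arm keeps its last pose, push and grip.
It fails at once if the plain catch was drawn before the safety-switch catch (value of joint gate_bolt above 0.008 m and value of joint safety_bolt below 0.009 m).
It fails at once if a bystander was disturbed (distance of any of multimeter, terminal_tray, wrench, panel_meter, cap_jar, wire_spool, screwdriver from where it was at the start of the episode above 0.04 m).
It also fails if it takes over 61 s, if anything falls off the work surface, if the arm or the gripper's body presses on something with over 40 N, if the wrist force passes 120 N, or if a joint passes its speed limit or range.

### The arm

A 6-joint arm with a two-finger parallel gripper is mounted at the origin on the work surface. World frame = base frame: x ahead of the robot, y to its left, z up, the work surface at z = 0. Lengths are in m, angles in rad, forces in N, time in s.
With the tool pointing down it reaches from about 0.35 to 0.725 m from the base axis. Payload 6 kg.
Tool frame: the origin (TCP) lies at the very end of the fingers, on their centre line; the grasp point (between the pads) lies 19 mm behind it; z points along the fingers, y is the direction in which the jaws open and shut (so a half turn about z gives the same grasp; the last joint's range is limited). The gripper opens to 85 mm and grips with 20 to 120 N. Pads are 22 mm wide; open, the fingers measure 114 mm over their backs; the gripper's body (76 mm by 85 mm) begins 54 mm behind the grasp point. The pads swing forward as they close: fully open they stand 13 mm farther back than shut.
Start: joints at [-0.786, 0.04, 0.085, 0, -1.615, -0.334], TCP at [0.261, -0.54, 0.231] pointing down, gripper open.
Joint ranges: [-2.56, 2.56], [-1.29, 2.01], [-1.08, 1.49], [-3.29, 1.98], [-2.81, -0.18], [-2.99, 2.99]. Speed limits (rad/s): [2.57, 2.57, 3.01, 3.14, 3.14, 3.14].

### API

Orientations are given as a unit quaternion [w, x, y, z].
In Python, from cell import sense, capture, close_job gives the robot as it stands.
- The arm moves only by the shell command python3 -m crank 'ROWS'. ROWS is JSON, one flat list of numbers, 5 for each row, row after row: the finger opening in mm, from 0 to 85.4, then the shift along the tool's x, y, z in mm, then the turn about the tool's z in rad. In form: [jaw, x, y, z, turn, jaw, x, y, z, turn, ...]. A call has 1 to 20 rows; each row is the pose to reach, as a shift and turn from the pose measured when the call began, along the tool's axes at that moment; what a row does not reach only later rows make up. A row lasts 1/12 s, in which the tool goes at most 41.7 mm and 7.16 degrees, less where a joint would pass 70% of its speed; a pose out of reach is approached as far as the arm can. A call with a gripper value outside its range is refused whole. The fingers move at their own pace and stop on an object; the grip force is fixed at half the most. Time passes only in rows, so rows that repeat a pose let the fingers close. It gives the time, the measured TCP pose, the force and the opening at its end, in the units of the state.
- sense(): the state, without advancing time (a new reading comes with each control period).
- capture(name): name is "side" or "top"; returns a dict with "frame" (400x640x3 uint8, blue, green, red), "fx", "fy", "cx", "cy" (pixels), "T" (4x4, takes a point from camera to world coordinates). Camera axes: x right, y up, looking along -z (the intrinsics and any distortion apply to the point x, -y, -z); pixel columns grow to the right and rows downward; lengths in m; the calibration is good to about 2 mm. A picture is of the moment at which its call begins. There is no depth.
- close_job(): hands the job in, once; it reports no verdict.
The state is a dict: "time": time; "qpos": joint angles; "joint_vel": joint speeds; "effort": joint torques, N m; "ee_pos": TCP position; "eef_rot": TCP orientation; "wrist_force": force on the tool from outside, world axes, zero at the start; "moment": the same for the moment, N m; "gripper_width": opening from 0.0 (shut) to 1.0 (fully open).
Only numpy, scipy, OpenCV 4.12 (cv2) and the standard library are available. Lean on these libraries where they do the work, as an engineer would, in place of code of your own. Each camera call takes 0.05 s, during which the arm holds its last target.

## Working session

There is one attempt and no reset: what is moved stays moved. The work goes in short steps, Python scripts to look and compute and a shell command to move; the robot and the scene stay as the last step left them, time stands still between calls to the robot, and variables do not carry over. Pictures are saved under pics/ and viewed, and the job is handed in when it is done.

```bash
ls; mkdir -p pics
python3 - <<'E'
from cell import sense,capture
import cv2,numpy as np
s=sense();print(s)
for n in("side","top"):
    c=capture(n);cv2.imwrite(f"pics/{n}0.png",c["frame"]);print(n,c["fx"],c["fy"],c["cx"],c["cy"],[k for k in c]);print(np.round(c["T"],4))
E
```

```text
pics
{'time': 0.0, 'qpos': array([-7.86322634e-01,  4.07861409e-02,  8.37561001e-02, -4.62023214e-04,
       -1.61545901e+00, -3.33693790e-01]), 'joint_vel': array([ 2.91970086e-05, -2.50053302e-05, -1.16837705e-03,  8.68642085e-04,
       -4.46441022e-04,  1.15691082e-03]), 'effort': array([ 1.21074834e-03, -3.68208969e+01,  3.47414482e+01,  6.93245485e+00,
       -5.42609268e-03,  1.32015418e-05]), 'ee_pos': array([ 0.26132428, -0.53973152,  0.2302636 ]), 'eef_rot': array([-2.53267922e-04, -2.23496245e-01,  9.74704396e-01,  8.39908521e-04]), 'wrist_force': array([-0.65417781, -0.9788158 , -0.05607278]), 'moment': array([-0.02396622, -0.02173771, -0.01634182]), 'gripper_width': 0.996719362921366}
side 381.60749790060896 381.60749790060896 320.80153266910617 196.74762721933627 ['frame', 'fx', 'fy', 'cx', 'cy', 'T']
[[-0.9761  0.1615 -0.1456  0.3579]
 [-0.2175 -0.7308  0.6471  0.915 ]
 [-0.0019  0.6633  0.7484  1.0772]
 [ 0.      0.      0.      1.    ]]
top 469.6506316840865 469.6506316840865 320.6287705664472 206.475430381451 ['frame', 'fx', 'fy', 'cx', 'cy', 'T']
[[-0.0111  0.9974 -0.0716  0.4248]
 [-0.9999 -0.0118 -0.0091  0.0947]
 [-0.0099  0.0715  0.9974  1.688 ]
 [ 0.      0.      0.      1.    ]]
```

View pics/side0.png

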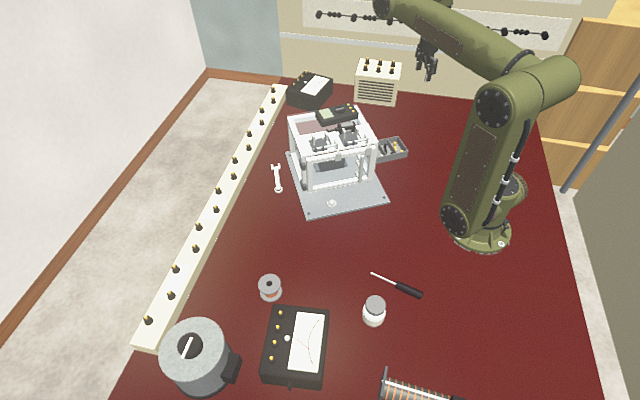

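View pics/top0.png

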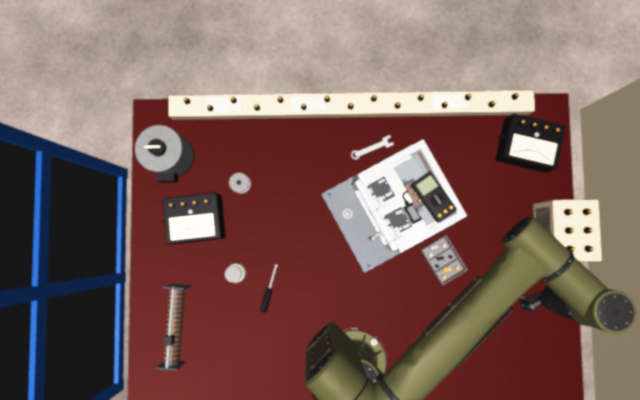

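Run:
```python
import cv2
a=cv2.imread("pics/side0.png");b=cv2.imread("pics/top0.png")
print(a.shape)
cv2.imwrite("pics/t1.png",cv2.resize(b[100:300,170:430],None,fx=3,fy=3,interpolation=cv2.INTER_CUBIC))
cv2.imwrite("pics/s1.png",cv2.resize(a[130:330,200:460],None,fx=3,fy=3,interpolation=cv2.INTER_CUBIC))
```

```text
(400, 640, 3)
```

Run:
```python
import cv2
a=cv2.imread("pics/side0.png");b=cv2.imread("pics/top0.png")
cv2.imwrite("pics/t1.png",cv2.resize(b[130:280,310:480],None,fx=4.5,fy=4,interpolation=cv2.INTER_CUBIC)[:, :])
cv2.imwrite("pics/t1.png",cv2.resize(b[130:280,310:480],None,fx=4,fy=4,interpolation=cv2.INTER_CUBIC))
cv2.imwrite("pics/s1.png",cv2.resize(a[95:225,260:420],None,fx=4,fy=4,interpolation=cv2.INTER_CUBIC))
```

```text
(no output)
```

View pics/t1.png

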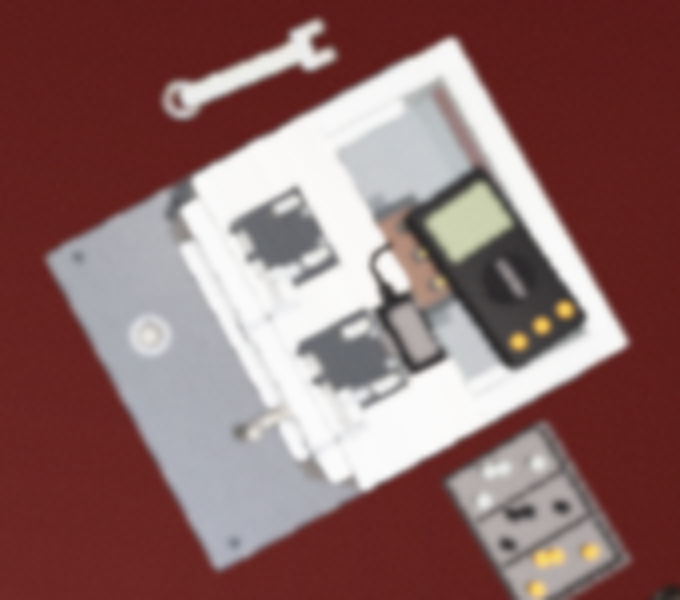

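View pics/s1.png

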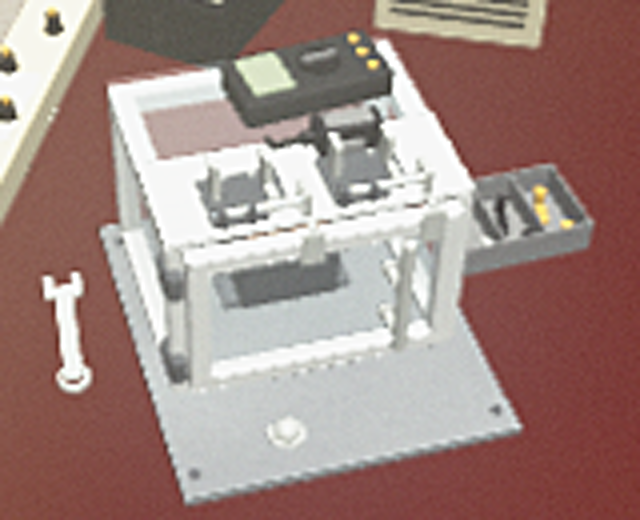

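```bash
cat > h.py <<'E'
import numpy as np
from scipy.optimize import least_squares
def ray(c,u,v):
    d=np.array([(u-c["cx"])/c["fx"],-(v-c["cy"])/c["fy"],-1.]);T=np.array(c["T"]);return T[:3,3],T[:3,:3]@d
def bp(c,u,v,z):
    o,d=ray(c,u,v);return o+d*(z-o[2])/d[2]
def proj(c,p):
    T=np.array(c["T"]);q=T[:3,:3].T@(np.asarray(p,float)-T[:3,3]);return np.array([c["cx"]+c["fx"]*q[0]/-q[2],c["cy"]-c["fy"]*q[1]/-q[2]])
def tri(c1,p1,c2,p2):
    f=lambda x:np.r_[proj(c1,x)-p1,proj(c2,x)-p2]
    r=least_squares(f,[.5,0,.2]);return r.x,r.fun
E
python3 - <<'E'
from h import *
from cell import capture
np.set_printoptions(precision=4,suppress=True)
import pickle
ct,cs=capture("top"),capture("side");pickle.dump((ct,cs),open("cam.pkl","wb"))
t=lambda x,y:(310+(x+.5)/4-.5,130+(y+.5)/4-.5); s=lambda x,y:(260+(x+.5)/4-.5,95+(y+.5)/4-.5)
for n,c,p,z in [("bfL",ct,t(46,258),.012),("bfR",ct,t(218,570),.012),("rbL",ct,t(455,38),.2),("rbR",ct,t(628,343),.2),("hfL",ct,t(195,175),.2),("hfR",ct,t(362,490),.2),
 ("s bfL",cs,s(187,500),.006),("s bfR",cs,s(521,428),.012),("ballT",ct,t(150,335),.014),("ballS",cs,s(287,430),.014)]:
    print(n,bp(c,*p,z))
print("handle top T",bp(ct,*t(240,430),.205),"S",bp(cs,*s(407,243),.205))
# tabs / lugs in top at z=.24
for n,p in dict(saf_lug=(350,318),saf_tab=(385,393),gate_lug=(287,200),gate_tab=(318,272)).items(): print(n,bp(ct,*t(*p),.24))
for n,p in dict(saf_lug=(335,142),saf_tab=(383,130),gate_lug=(213,162),gate_tab=(265,160)).items(): print(n,bp(cs,*s(*p),.24))
E
```

```text
bfL [0.5894 0.1078 0.012 ]
bfR [ 0.3103 -0.0413  0.012 ]
rbL [ 0.7439 -0.2231  0.2   ]
rbR [ 0.4979 -0.353   0.2   ]
hfL [ 0.636  -0.0132  0.2   ]
hfR [ 0.3845 -0.1404  0.2   ]
s bfL [0.5928 0.1061 0.006 ]
s bfR [ 0.3113 -0.0376  0.012 ]
ballT [0.5191 0.0158 0.014 ]
ballS [0.5211 0.0131 0.014 ]
handle top T [ 0.4327 -0.0449  0.205 ] S [ 0.4344 -0.051   0.205 ]
saf_lug [ 0.5177 -0.1279  0.24  ]
saf_tab [ 0.4596 -0.1535  0.24  ]
gate_lug [ 0.6099 -0.0813  0.24  ]
gate_tab [ 0.5536 -0.104   0.24  ]
saf_lug [ 0.5115 -0.1271  0.24  ]
saf_tab [ 0.4735 -0.1525  0.24  ]
gate_lug [ 0.6085 -0.078   0.24  ]
gate_tab [ 0.5657 -0.0902  0.24  ]
```

Run:
```python
import cv2
a=cv2.imread("pics/side0.png");b=cv2.imread("pics/top0.png")
cv2.imwrite("pics/t2.png",cv2.resize(b[165:245,355:425],None,fx=8,fy=7.5,interpolation=cv2.INTER_CUBIC))
cv2.imwrite("pics/s2.png",cv2.resize(a[115:165,300:380],None,fx=10,fy=10,interpolation=cv2.INTER_CUBIC))
```

```text
(no output)
```

View pics/t2.png

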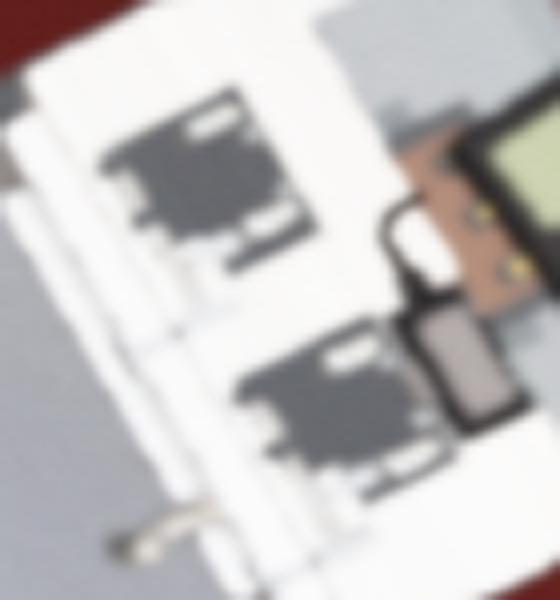

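View pics/s2.png

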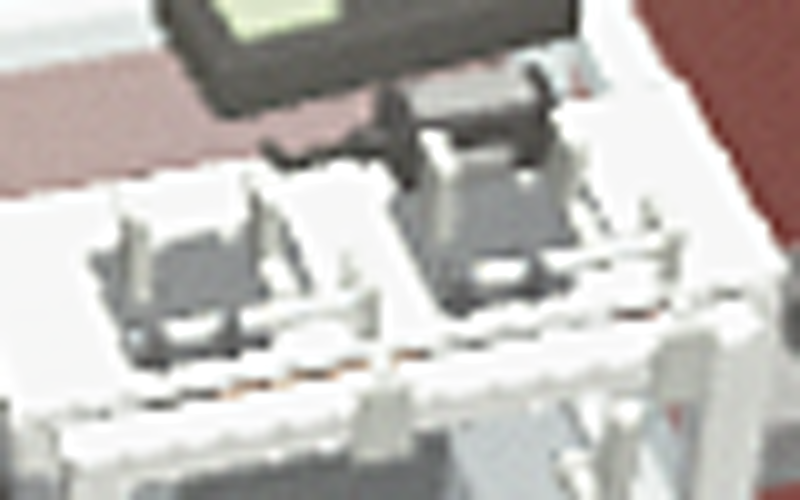

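```bash
cat >> h.py <<'E'
import pickle,cv2
E
python3 - <<'E'
from h import *
np.set_printoptions(precision=4,suppress=True)
ct,cs=pickle.load(open("cam.pkl","rb"))
t2=lambda x,y:(355+(x+.5)/8-.5,165+(y+.5)/7.5-.5); s2=lambda x,y:(300+(x+.5)/10-.5,115+(y+.5)/10-.5)
th=np.radians(27.5);ex=np.array([np.sin(th),-np.cos(th)]);ey=np.array([np.cos(th),np.sin(th)]);O=np.array([.509,-.0765])
def loc(p):d=np.asarray(p)[:2]-O;return np.array([d@ex,d@ey])*1000
for n,p in dict(gl=(213,123),gt=(273,217),sl=(357,350),st=(412,460)).items(): x=bp(ct,*t2(*p),.24);print(n,x,loc(x))
# side view: top corner-ends of plates (front,top)
for n,p in dict(gl=(130,210),gt=(260,195),sl=(437,135),st=(572,138)).items(): x=bp(cs,*s2(*p),.24);print(n,x,loc(x))
for n,p in dict(hT=(120,548)).items(): x=bp(ct,*t2(*p),.205);print(n,x,loc(x))
x=bp(cs,*s2(625,410),.205);print(x,loc(x))
def P(x,y,z):return np.r_[O+ex*x/1000+ey*y/1000,z/1000]
T=cv2.imread("pics/top0.png");S=cv2.imread("pics/side0.png")
T=cv2.resize(T[130:280,310:480],None,fx=4,fy=4,interpolation=2);S=cv2.resize(S[95:225,260:420],None,fx=4,fy=4,interpolation=2)
def dr(q,col=(0,0,255)):
    for im,c,o in((T,ct,(310,130)),(S,cs,(260,95))):
        pts=np.array([((proj(c,P(*v))-o)+.5)*4-.5 for v in q]);cv2.polylines(im,[np.int32(np.round(pts*8))],True,col,1,cv2.LINE_AA,3)
dr([(-125,-160,12),(-125,160,12),(240,160,12),(240,-160,12)]);dr([(0,-140,200),(0,140,200),(240,140,200),(240,-140,200)])
xc=35
for yc in(-55,55):
  for dy in(-24,24): dr([(xc+12+a,yc+dy+b,240) for a,b in((-11,-4),(11,-4),(11,4),(-11,4))],(0,160,0))
yh=125-185
dr([(-45,yh,205),(-45,yh,75)],(255,0,0))
cv2.imwrite("pics/to.png",T);cv2.imwrite("pics/so.png",S)
E
```

```text
gl [ 0.6058 -0.0806  0.24  ] [48.3006 83.9312]
gt [ 0.5665 -0.103   0.24  ] [50.0002 38.7465]
sl [ 0.5111 -0.1341  0.24  ] [ 52.0898 -24.7036]
st [ 0.4657 -0.1542  0.24  ] [ 48.9103 -74.2801]
gl [ 0.6091 -0.0756  0.24  ] [45.4235 89.1943]
gt [ 0.5674 -0.093   0.24  ] [41.597  44.1676]
sl [ 0.514  -0.1383  0.24  ] [ 57.0898 -24.1302]
st [ 0.4677 -0.1468  0.24  ] [ 43.2655 -69.047 ]
hT [ 0.4311 -0.0446  0.205 ] [-64.2445 -54.3928]
[ 0.432  -0.0506  0.205 ] [-58.4743 -56.3326]
```

View pics/to.png

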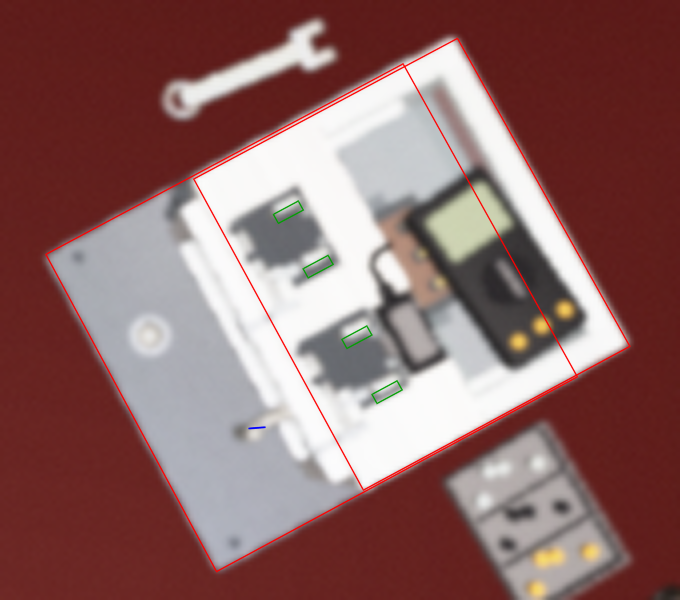

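View pics/so.png

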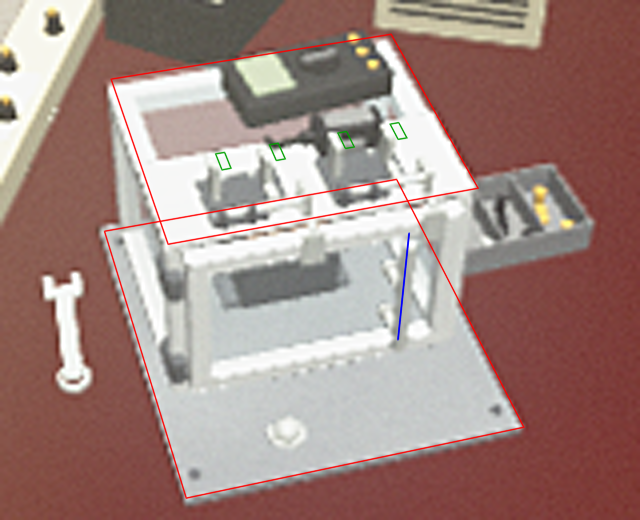

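```bash
cat > ov.py <<'E'
from h import *
import sys
xc,sh,xg,hy=map(float,sys.argv[1:5])
ct,cs=pickle.load(open("cam.pkl","rb"))
th=np.radians(27.5);ex=np.array([np.sin(th),-np.cos(th)]);ey=np.array([np.cos(th),np.sin(th)]);O=np.array([.509,-.0765])
def P(x,y,z):return np.r_[O+ex*x/1000+ey*y/1000,z/1000]
T=cv2.imread("pics/top0.png");S=cv2.imread("pics/side0.png")
T=cv2.resize(T[170:250,350:430],None,fx=7,fy=7,interpolation=0);S=cv2.resize(S[115:175,295:380],None,fx=9,fy=9,interpolation=0)
def dr(q,col=(0,0,255)):
    for im,c,o,f in((T,ct,(350,170),7),(S,cs,(295,115),9)):
        pts=np.array([((proj(c,P(*v))-o)+.5)*f-.5 for v in q]);cv2.polylines(im,[np.int32(np.round(pts*8))],True,col,1,cv2.LINE_AA,3)
for yc in(-55+sh,55+sh):
  for dy in(-24,24):
    for z in(240,206): dr([(xc+12+a,yc+dy+b,z) for a,b in((-11,-4),(11,-4),(11,4),(-11,4))],(0,160,0) if z==240 else (200,160,0))
dr([(xc+36,-55+sh-32,228),(xc+36,-55+sh+32,228),(xc+66,-55+sh+32,228),(xc+66,-55+sh-32,228)],(255,0,255))
dr([(xg-45,hy-185,205),(xg-45,hy-185,75)],(255,0,0))
dr([(xg-9,hy,190),(xg-9,hy-250,190),(xg+9,hy-250,190),(xg+9,hy,190)],(0,0,255))
dr([(0,-140,200),(0,140,200)],(0,200,255))
cv2.imwrite("pics/%s_t.png"%sys.argv[5],T);cv2.imwrite("pics/%s_s.png"%sys.argv[5],S)
E
python3 ov.py 38 5 -14 130 o2
```

```text
(no output)
```

View pics/o2_t.png

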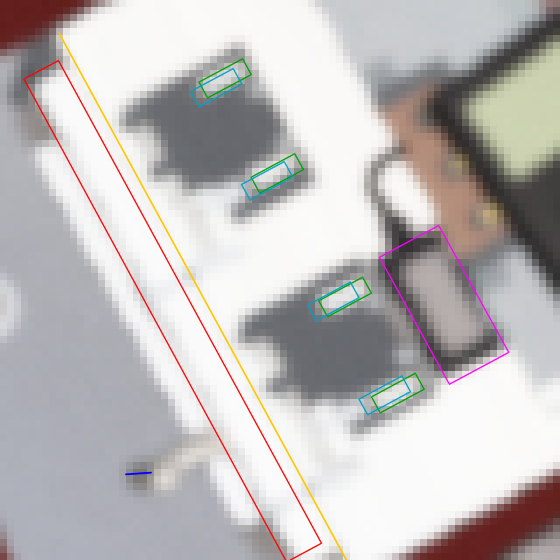

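View pics/o2_s.png

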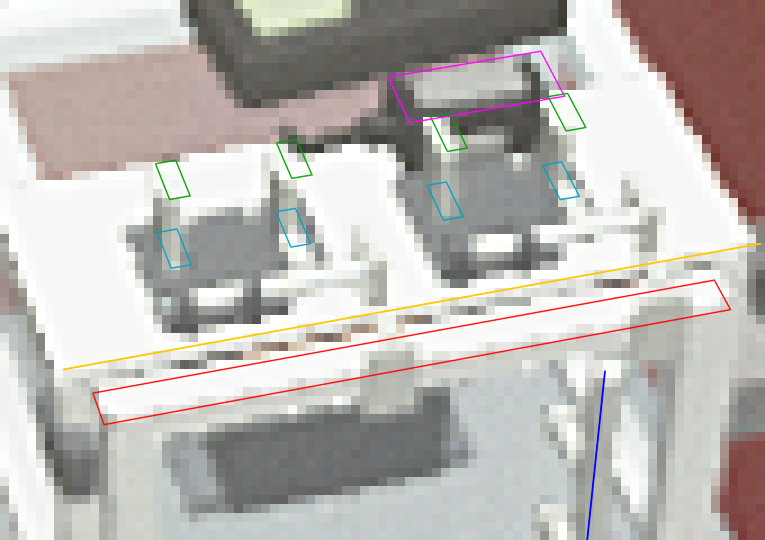

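```bash
python3 -m crank '[85,0,0,-40,0, 85,0,0,-80,-0.1, 85,-35,20,-80,-0.2, 85,-70,45,-80,-0.32, 85,-100,70,-80,-0.44, 85,-130,90,-80,-0.56, 85,-160,110,-80,-0.68, 85,-190,130,-80,-0.8, 85,-220,150,-80,-0.92, 85,-250,170,-80,-1.04, 85,-280,190,-80,-1.16, 85,-310,212,-80,-1.28, 85,-340,232,-80,-1.4, 85,-365,250,-80,-1.5, 85,-381,260,-80,-1.6, 85,-381,260,-80,-1.6, 85,-381,260,-80,-1.6]'
cat > st.py <<'E'
from h import *
from cell import sense,capture
from scipy.spatial.transform import Rotation as R
import sys
np.set_printoptions(precision=4,suppress=True)
th=np.radians(27.5);ex=np.array([np.sin(th),-np.cos(th)]);ey=np.array([np.cos(th),np.sin(th)]);O=np.array([.509,-.0765])
s=sense();q=s["eef_rot"];M=R.from_quat([q[1],q[2],q[3],q[0]]).as_matrix()
p=s["ee_pos"];d=p[:2]-O
print("t",s["time"],"pos",p,"local",d@ex*1e3,d@ey*1e3,"F",s["wrist_force"],"w",s["gripper_width"]*85.4);print("q",s["qpos"]);print("axes\n",M, "yaw y",np.degrees(np.arctan2(M[1,1],M[0,1])))
for a in sys.argv[1:]:  # target local x,y,z mm -> tool shift
    x,y,z=map(float,a.split(","));w=np.r_[O+ex*x/1e3+ey*y/1e3,z/1e3];print(a,"->",w,"tool shift mm",M.T@(w-p)*1e3)
def snap(tag,to=(300,120),so=(240,50),f=4,sz=(180,140)):
    for n,o in(("top",to),("side",so)):
        c=capture(n);cv2.imwrite(f"pics/{tag}_{n}.png",cv2.resize(c["frame"][o[1]:o[1]+sz[1],o[0]:o[0]+sz[0]],None,fx=f,fy=f,interpolation=2))
E
python3 st.py 47,-45,310 47,-45,210; python3 -c "
import sys;sys.argv=['x']
from st import *;snap('a1')"
```

```text
time: 1.62
ee_pos: [0.4913, -0.139, 0.3104]
eef_rot: [0.0, 0.855, -0.518, -0.001]
wrist_force: [-1.2, 0.6, -0.7]
gripper_width: 0.996
t 1.6167 pos [ 0.4913 -0.139   0.3104] local 47.306886260020356 -44.529732601240646 F [-1.1932  0.5818 -0.6596] w 85.04897341588956
q [ 0.1185 -0.1721  0.028  -0.0011 -1.7723  0.3626]
axes
 [[ 0.4629 -0.8864 -0.0016]
 [-0.8864 -0.4629  0.0009]
 [-0.0016  0.001  -1.    ]] yaw y -152.42269980813992
47,-45,310 -> [ 0.4908 -0.139   0.31  ] tool shift mm [-0.3068  0.4694  0.4373]
47,-45,210 -> [ 0.4908 -0.139   0.21  ] tool shift mm [ -0.1511   0.3733 100.4372]
t 1.6167 pos [ 0.4913 -0.139   0.3104] local 47.306886260020356 -44.529732601240646 F [-1.1932  0.5818 -0.6596] w 85.04897341588956
q [ 0.1185 -0.1721  0.028  -0.0011 -1.7723  0.3626]
axes
 [[ 0.4629 -0.8864 -0.0016]
 [-0.8864 -0.4629  0.0009]
 [-0.0016  0.001  -1.    ]] yaw y -152.42269980813992
```

View pics/a1_side.png

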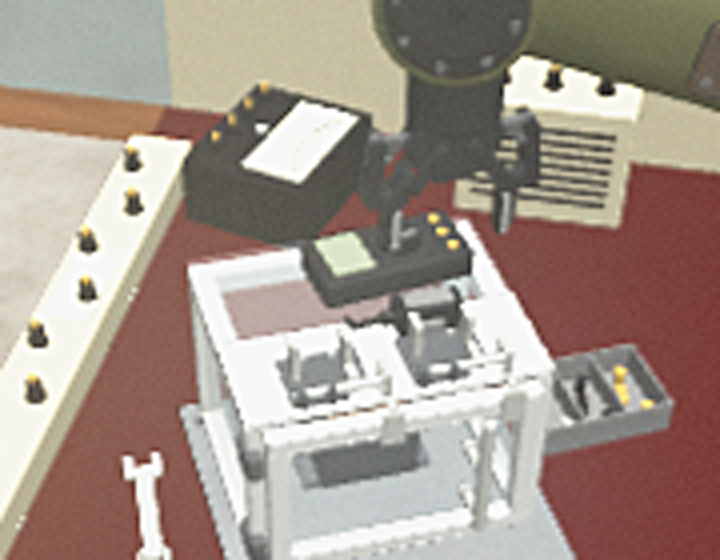

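View pics/a1_top.png

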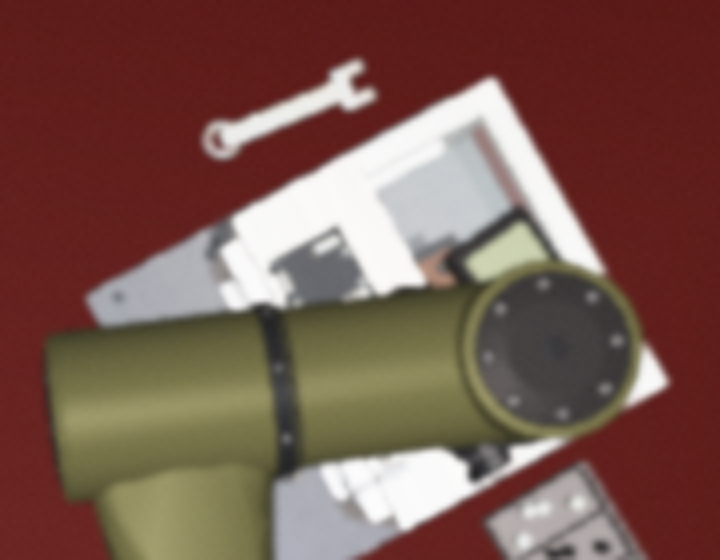

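```bash
python3 -m crank '[85,0,0,25,0, 85,0,0,50,0, 85,0,0,55,0, 85,0,0,55,0]'
python3 -c "
import sys;sys.argv=['x','47,-45,210']
from st import *
c=capture('side');o=(300,90)
im=cv2.resize(c['frame'][90:180,290:400],None,fx=7,fy=7,interpolation=2)
cv2.imwrite('pics/a2.png',im)"
```

```text
time: 2.05
ee_pos: [0.4897, -0.141, 0.2545]
eef_rot: [0.001, 0.854, -0.52, -0.002]
wrist_force: [-0.7, -0.6, 1.1]
gripper_width: 0.999
t 2.05 pos [ 0.4897 -0.141   0.2545] local 48.30748060719641 -46.898529842608106 F [-0.7094 -0.5713  1.0774] w 85.32702528209172
q [ 0.1147 -0.1937 -0.0935 -0.0011 -1.6748  0.3619]
axes
 [[ 0.4589 -0.8885 -0.0039]
 [-0.8885 -0.4589  0.0006]
 [-0.0023  0.0032 -1.    ]] yaw y -152.68279766261819
47,-45,210 -> [ 0.4908 -0.139   0.21  ] tool shift mm [-1.2093 -2.036  44.4683]
```

View pics/a2.png

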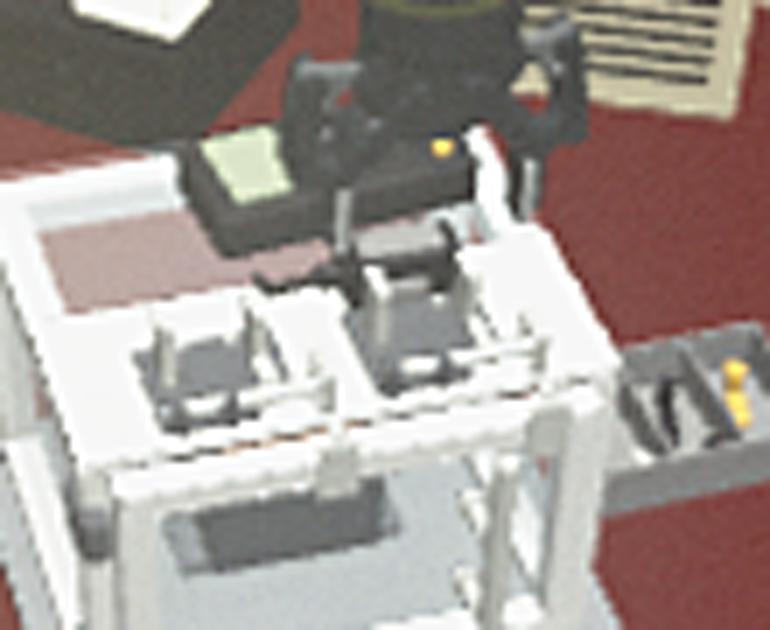

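```bash
python3 -m crank '[85,-1,-4,20,0, 85,-1,-4,42,0, 85,-1,-4,44,0, 85,-1,-4,44,0]'
python3 -c "
import sys;sys.argv=['x','47,-45,210']
from st import *
c=capture('side')
im=cv2.resize(c['frame'][90:180,290:400],None,fx=7,fy=7,interpolation=2)
cv2.imwrite('pics/a3.png',im)"
```

```text
time: 2.43
ee_pos: [0.4932, -0.1389, 0.2131]
eef_rot: [0.001, 0.854, -0.52, -0.0]
wrist_force: [-0.2, 0.1, -0.5]
gripper_width: 0.999
t 2.4333 pos [ 0.4932 -0.1389  0.2131] local 48.05473222445684 -42.79643578396817 F [-0.1766  0.1363 -0.4803] w 85.35444075789371
q [ 0.1194 -0.1951 -0.1704  0.0005 -1.597   0.3569]
axes
 [[ 0.4585 -0.8887 -0.0015]
 [-0.8887 -0.4585 -0.0007]
 [-0.0001  0.0016 -1.    ]] yaw y -152.70673801992203
47,-45,210 -> [ 0.4908 -0.139   0.21  ] tool shift mm [-1.0464  2.2022  3.1108]
```

View pics/a3.png

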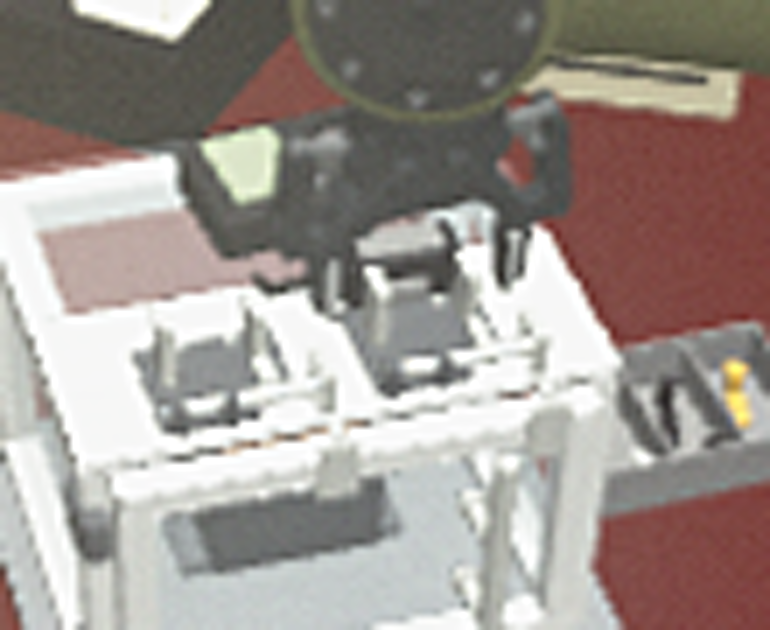

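```bash
python3 -m crank '[70,-1,0,2,0, 55,-1,-2,2,0, 48,-1,-5,2,0, 40,-1,-7,2,0, 30,-1,-7,2,0, 30,-1,-7,2,0, 30,-1,-7,2,0, 30,-1,-7,2,0]'
python3 -c "
import sys;sys.argv=['x','47,-45,210']
from st import *
c=capture('side')
im=cv2.resize(c['frame'][90:180,290:400],None,fx=7,fy=7,interpolation=2)
cv2.imwrite('pics/a4.png',im)"
```

```text
time: 3.15
ee_pos: [0.4963, -0.1377, 0.2157]
eef_rot: [0.004, 0.854, -0.521, -0.0]
wrist_force: [-15.8, -4.7, 12.0]
gripper_width: 0.445
t 3.15 pos [ 0.4963 -0.1377  0.2157] local 48.445709950424835 -39.56516474198224 F [-15.8472  -4.6786  11.9913] w 38.01049771269636
q [ 0.1251 -0.1859 -0.1598  0.006  -1.6028  0.3505]
axes
 [[ 0.4577 -0.8891 -0.0051]
 [-0.8891 -0.4577 -0.0067]
 [ 0.0036  0.0076 -1.    ]] yaw y -152.7609596631204
47,-45,210 -> [ 0.4908 -0.139   0.21  ] tool shift mm [-1.4419  5.3976  5.7543]
```

View pics/a4.png

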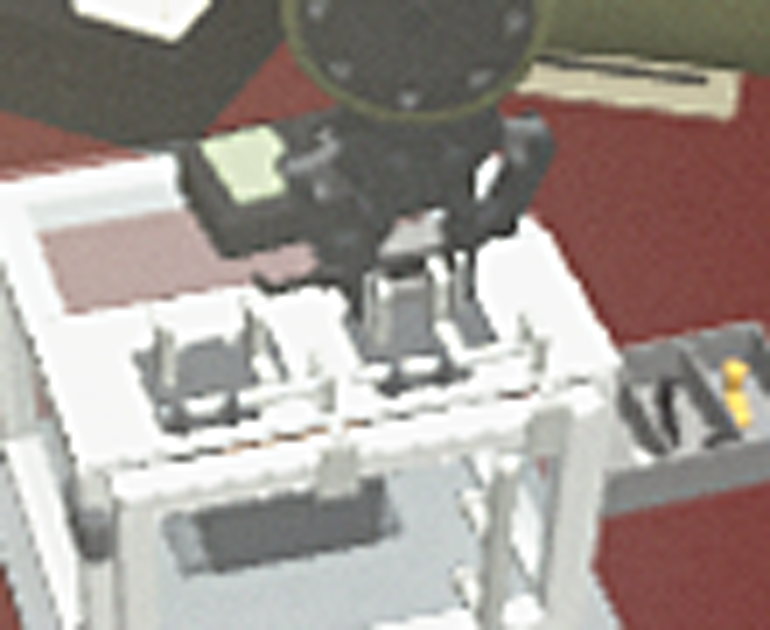

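```bash
python3 -m crank '[30,0,2,-3,0, 30,0,2,-3,0, 30,0,2,-3,0, 30,0,2,-3,0]'; python3 st.py
```

```text
time: 3.53
ee_pos: [0.4961, -0.1378, 0.2159]
eef_rot: [0.004, 0.854, -0.52, -0.001]
wrist_force: [13.1, -3.3, -14.6]
gripper_width: 0.445
t 3.5333 pos [ 0.4961 -0.1378  0.2159] local 48.389378488208784 -39.76544002014152 F [ 13.0632  -3.297  -14.5872] w 37.9831366003294
q [ 0.1241 -0.1862 -0.1592  0.0047 -1.6034  0.3521]
axes
 [[ 0.4583 -0.8888 -0.005 ]
 [-0.8888 -0.4582 -0.0053]
 [ 0.0024  0.0069 -1.    ]] yaw y -152.72592914743473
```

```bash
python3 -m crank '[40,0,1,-1,0, 60,0,1,-1,0, 85,0,1,-1,0, 85,0,1,-1,0, 85,0,0,-15,0, 85,0,0,-40,0, 85,0,0,-65,0, 85,0,-35,-65,0, 85,0,-70,-65,0, 85,0,-106,-65,0, 85,0,-106,-65,0, 85,0,-106,-65,0]'
python3 -c "
import sys;sys.argv=['x','48,66,240','48,66,214']
from st import *
c=capture('side')
im=cv2.resize(c['frame'][90:180,290:400],None,fx=7,fy=7,interpolation=2)
cv2.imwrite('pics/a5.png',im)"
```

```text
time: 4.53
ee_pos: [0.5915, -0.0879, 0.2785]
eef_rot: [0.005, 0.854, -0.52, -0.002]
wrist_force: [-1.2, -0.3, 0.8]
gripper_width: 0.996
t 4.5333 pos [ 0.5915 -0.0879  0.2785] local 48.24561133962798 67.92534008069654 F [-1.1568 -0.336   0.7632] w 85.04535505149867
q [ 0.1897  0.0519  0.1816  0.0041 -1.7094  0.2881]
axes
 [[ 0.4594 -0.8882 -0.008 ]
 [-0.8882 -0.4593 -0.0057]
 [ 0.0014  0.0097 -1.    ]] yaw y -152.6543358096757
48,66,240 -> [ 0.5897 -0.0886  0.24  ] tool shift mm [-0.2938  1.5504 38.5665]
48,66,214 -> [ 0.5897 -0.0886  0.214 ] tool shift mm [-0.3298  1.2971 64.5653]
```

View pics/a5.png

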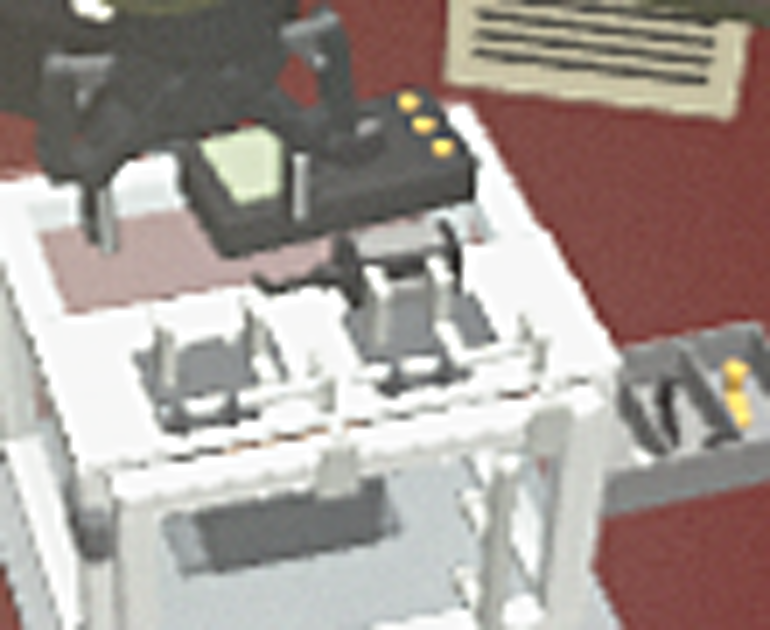

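```bash
python3 -m crank '[85,0,2,30,0, 85,0,2,55,0, 85,0,2,63,0, 85,0,2,63,0, 70,0,2,63,0, 55,0,0,63,0, 48,0,-1,63,0, 40,0,-2,62,0, 30,0,-2,62,0, 30,0,-2,62,0, 30,0,-2,62,0, 30,0,-2,62,0, 30,0,-2,62,0, 30,0,-2,62,0]'
python3 -c "
import sys;sys.argv=['x']
from st import *
c=capture('side')
im=cv2.resize(c['frame'][90:180,290:400],None,fx=7,fy=7,interpolation=2)
cv2.imwrite('pics/a6.png',im)"
```

```text
time: 5.75
ee_pos: [0.5943, -0.0881, 0.2212]
eef_rot: [0.003, 0.854, -0.52, 0.002]
wrist_force: [5.7, 0.2, 5.7]
gripper_width: 0.449
t 5.75 pos [ 0.5943 -0.0881  0.2212] local 49.657929814523115 70.29682075217228 F [5.7328 0.1959 5.6938] w 38.33458398561929
q [ 0.1901  0.0397  0.0636  0.0067 -1.5951  0.2879]
axes
 [[ 0.4599 -0.888   0.0009]
 [-0.8879 -0.4599 -0.0067]
 [ 0.0063  0.0023 -1.    ]] yaw y -152.61746798596178
```

View pics/a6.png

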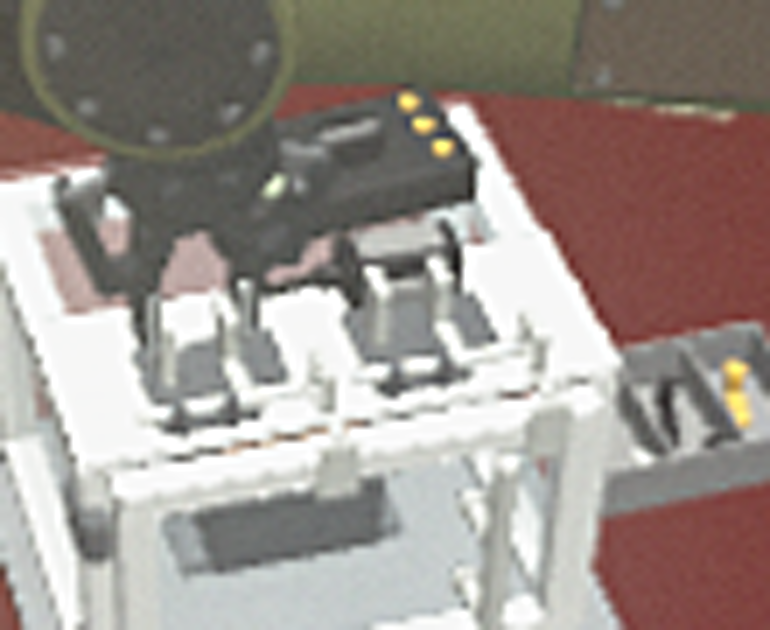

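```bash
python3 -m crank '[40,0,0,0,0, 60,0,0,0,0, 85,0,0,0,0, 85,0,0,0,0, 85,0,0,-15,0, 85,0,0,-40,0, 85,0,0,-60,0, 60,-30,30,-60,0, 50,-60,55,-60,0, 45,-80,85,-60,0, 45,-109,125,-60,0, 45,-109,125,-60,0, 45,-109,125,-60,0, 45,-109,125,-60,0]'
python3 -c "
import sys;sys.argv=['x','-60,-55,240','-60,-55,170']
from st import *
c=capture('side')
im=cv2.resize(c['frame'][90:190,290:400],None,fx=6,fy=6,interpolation=2)
cv2.imwrite('pics/a7.png',im)
c=capture('top')
im=cv2.resize(c['frame'][150:270,330:450],None,fx=5,fy=5,interpolation=2)
cv2.imwrite('pics/a7t.png',im)"
```

```text
time: 6.97
ee_pos: [0.4331, -0.0482, 0.2816]
eef_rot: [0.002, 0.855, -0.519, 0.003]
wrist_force: [0.7, -0.1, -0.1]
gripper_width: 0.525
t 6.9667 pos [ 0.4331 -0.0482  0.2816] local -60.171281336375024 -54.2409668397524 F [ 0.6546 -0.1326 -0.1132] w 44.8313611669908
q [ 0.3628 -0.3947 -0.2048  0.0066 -1.7597  0.1172]
axes
 [[ 0.4606 -0.8876  0.0033]
 [-0.8876 -0.4606 -0.0057]
 [ 0.0065 -0.0003 -1.    ]] yaw y -152.57283316213517
-60,-55,240 -> [ 0.4325 -0.0487  0.24  ] tool shift mm [-0.0994  0.7703 41.6132]
-60,-55,170 -> [ 0.4325 -0.0487  0.17  ] tool shift mm [ -0.5564   0.7897 111.6117]
```

View pics/a7.png

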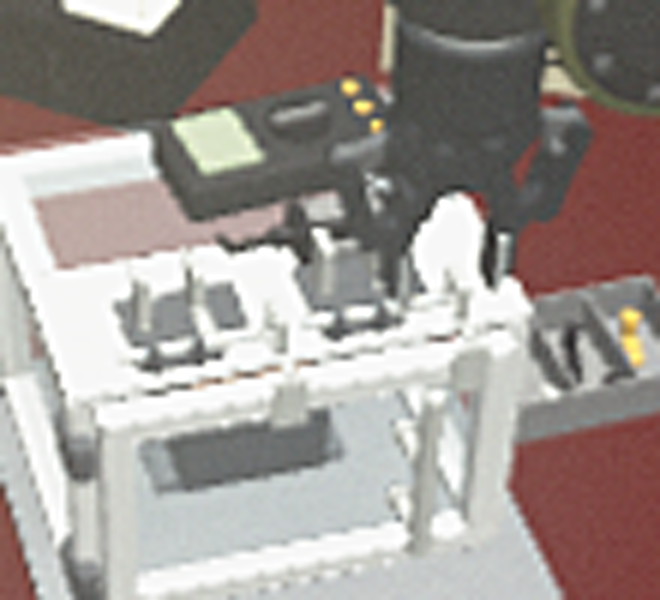

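View pics/a7t.png

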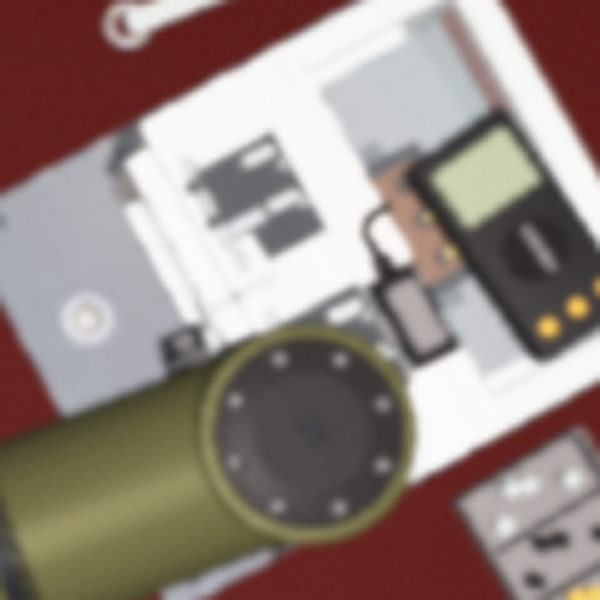

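Run:
```python
from h import *
from st import ex,ey,O
ct,cs=pickle.load(open("cam.pkl","rb"))
T=cv2.imread("pics/top0.png");S=cv2.imread("pics/side0.png")
cv2.imwrite("pics/ht.png",cv2.resize(T[222:252,360:400],None,fx=16,fy=16,interpolation=0))
cv2.imwrite("pics/hs.png",cv2.resize(S[145:190,340:390],None,fx=12,fy=12,interpolation=0))
```

```text
t 7.0667 pos [ 0.4337 -0.0483  0.2805] local -59.79237087433742 -53.793892465900115 F [ 0.326  -0.4246 -0.1359] w 45.00189288957771
q [ 0.3618 -0.3908 -0.204   0.0064 -1.7597  0.1171]
axes
 [[ 0.4598 -0.888   0.0003]
 [-0.888  -0.4598 -0.0066]
 [ 0.006   0.0028 -1.    ]] yaw y -152.62742168823002
```

View pics/ht.png

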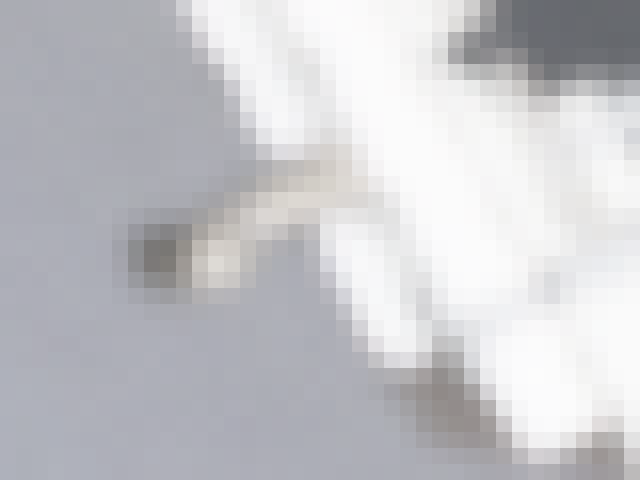

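View pics/hs.png

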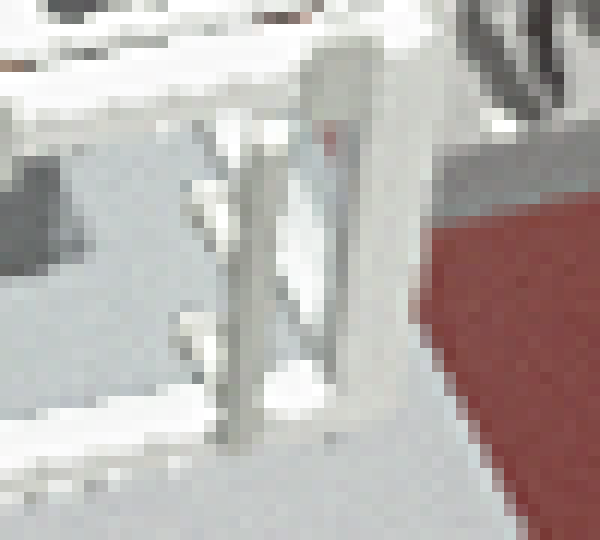

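Run:
```python
from h import *
from st import ex,ey,O
ct,cs=pickle.load(open("cam.pkl","rb"))
a=(372.8,237.9);b=(362.2,155.6)
x,r=tri(ct,a,cs,b);d=x[:2]-O;print(x,r,d@ex,d@ey)
for c,p in((ct,a),(cs,b)):
  x=bp(c,*p,.205);d=x[:2]-O;print(x,d@ex,d@ey)
  x=bp(c,*p,.2);d=x[:2]-O;print(x,d@ex,d@ey)
# dark lower end of bar z=.075 in side (236,440)/12, top dark (160,258)
for c,p in((ct,(360+9.5,222+15.6)),(cs,(340+19.2,145+36.2))):
  x=bp(c,*p,.075);d=x[:2]-O;print(x,d@ex,d@ey)
# hinge: top cam knuckles & side
```

```text
t 7.0667 pos [ 0.4337 -0.0483  0.2805] local -59.79237087433742 -53.793892465900115 F [ 0.326  -0.4246 -0.1359] w 45.00189288957771
q [ 0.3618 -0.3908 -0.204   0.0064 -1.7597  0.1171]
axes
 [[ 0.4598 -0.888   0.0003]
 [-0.888  -0.4598 -0.0066]
 [ 0.006   0.0028 -1.    ]] yaw y -152.62742168823002
[ 0.4309 -0.0552  0.2009] [-0.0226 -0.2506  0.2685  0.0274] -0.05497647485638332 -0.05938258523005202
[ 0.4301 -0.0548  0.205 ] -0.05566901474370231 -0.0599293908583105
[ 0.4302 -0.0553  0.2   ] -0.05521354470868551 -0.06014628071215857
[ 0.4315 -0.0505  0.205 ] -0.05884218468203975 -0.05673986554665973
[ 0.4319 -0.056   0.2   ] -0.053738040013965864 -0.05892094927668886
[ 0.4318 -0.0566  0.075 ] -0.053288083842262544 -0.05934574051881729
[ 0.4329 -0.0556  0.075 ] -0.05373132304063207 -0.0578550192492531
```

Run:
```python
from h import *
ct,cs=pickle.load(open("cam.pkl","rb"))
for z in(.2805,.287,.205):
  q=proj(cs,[.4334,-.0483,z]);print(z,q,(q-[290,90]+.5)*6-.5)
q=proj(cs,[.431,-.0555,.205]);print((q-[290,90]+.5)*6-.5)
```

```text
0.2805 [363.37071224 138.54770225] [442.72427342 293.78621348]
0.287 [363.53574758 136.97445906] [443.71448549 284.34675437]
0.205 [361.54516465 155.95021859] [431.77098793 398.20131151]
[437.88473621 390.37660097]
```

```bash
python3 -m crank '[45,4,2,0,0, 45,4,2,30,0, 45,4,2,55,0, 45,4,2,80,0, 45,4,2,105,0, 45,4,2,111,0, 45,4,2,111,0, 30,4,2,111,0, 20,4,2,111,0, 10,4,2,111,0, 5,4,2,111,0, 5,4,2,111,0, 5,4,2,111,0]'
python3 -c "
import sys;sys.argv=['x']
from st import *
c=capture('side')
im=cv2.resize(c['frame'][90:190,290:400],None,fx=6,fy=6,interpolation=2)
cv2.imwrite('pics/a8.png',im)"
```

```text
time: 8.15
ee_pos: [0.4318, -0.0553, 0.1716]
eef_rot: [0.005, 0.854, -0.52, 0.001]
wrist_force: [-13.8, -3.7, 7.5]
gripper_width: 0.139
t 8.15 pos [ 0.4318 -0.0553  0.1716] local -54.448802003041955 -58.699533005773695 F [-13.8212  -3.7426   7.4648] w 11.911647661068473
q [ 0.3481 -0.4171 -0.422   0.0081 -1.5728  0.1285]
axes
 [[ 0.4588 -0.8885 -0.0037]
 [-0.8885 -0.4587 -0.0099]
 [ 0.0071  0.0078 -0.9999]] yaw y -152.6937810187821
```

View pics/a8.png

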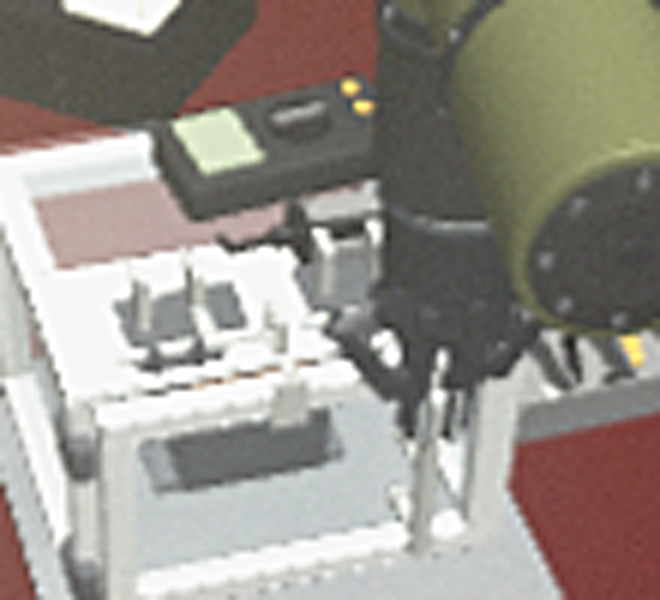

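```bash
python3 -c "
import numpy as np
for f in [.05,.1,.2,.3,.4,.5,.6,.7,.8,.9,1,1.1,1.2,1.3,1.4,1.5,1.6,1.65,1.7]:
  c,s=np.cos(f),np.sin(f);print(f,round(-45*c-185*s+45,0),round(-(45*s-185*c+185),0))"
```

```text
0.05 -9.0 -2.0
0.1 -18.0 -5.0
0.2 -36.0 -13.0
0.3 -53.0 -22.0
0.4 -68.0 -32.0
0.5 -83.0 -44.0
0.6 -97.0 -58.0
0.7 -109.0 -72.0
0.8 -119.0 -88.0
0.9 -128.0 -105.0
1 -135.0 -123.0
1.1 -140.0 -141.0
1.2 -144.0 -160.0
1.3 -145.0 -179.0
1.4 -145.0 -198.0
1.5 -143.0 -217.0
1.6 -139.0 -235.0
1.65 -136.0 -244.0
1.7 -133.0 -253.0
```

```bash
python3 -m crank '[5,-9,-2,0,0, 5,-18,-5,0,0, 5,-27,-9,0,0, 5,-36,-13,0,0, 5,-44,-17,0,0, 5,-53,-22,0,0, 5,-53,-22,0,0]'
python3 -c "
import sys;sys.argv=['x']
from st import *
c=capture('side')
im=cv2.resize(c['frame'][90:210,280:400],None,fx=5,fy=5,interpolation=2)
cv2.imwrite('pics/a9.png',im)"
```

```text
time: 8.78
ee_pos: [0.4252, 0.0026, 0.1717]
eef_rot: [0.007, 0.854, -0.52, -0.001]
wrist_force: [-12.7, -3.0, 2.3]
gripper_width: 0.144
t 8.7833 pos [0.4252 0.0026 0.1717] local -108.83437656218264 -37.846446241853684 F [-12.6717  -2.9908   2.2508] w 12.299044380509558
q [ 0.4919 -0.4423 -0.4387  0.0059 -1.5867 -0.0146]
axes
 [[ 0.4594 -0.8882 -0.008 ]
 [-0.8882 -0.4593 -0.011 ]
 [ 0.0061  0.0122 -0.9999]] yaw y -152.65718573319438
```

View pics/a9.png

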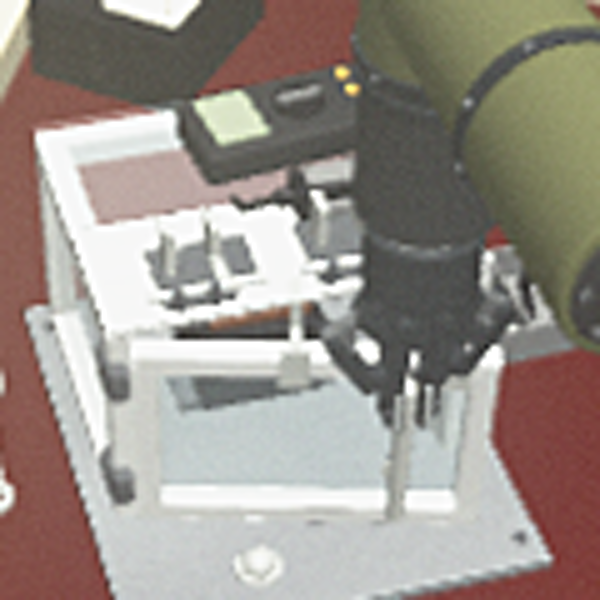

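```bash
python3 -m crank '[5,-15,-10,0,0, 5,-30,-22,0,0, 5,-44,-36,0,0, 5,-56,-50,0,0, 5,-66,-66,0,0, 5,-75,-83,0,0, 5,-82,-101,0,0, 5,-87,-119,0,0, 5,-91,-138,0,0, 5,-91,-138,0,0]'
python3 -c "
import sys;sys.argv=['x']
from st import *
c=capture('side')
im=cv2.resize(c['frame'][90:230,250:400],None,fx=4,fy=4,interpolation=2)
cv2.imwrite('pics/b1.png',im)"
```

```text
time: 9.67
ee_pos: [0.5072, 0.1506, 0.1715]
eef_rot: [0.005, 0.855, -0.519, -0.001]
wrist_force: [-10.3, 7.5, 7.0]
gripper_width: 0.139
t 9.6667 pos [0.5072 0.1506 0.1715] local -202.33268878752997 103.24618602523586 F [-10.2909   7.4581   6.9683] w 11.89387291116016
q [ 0.6704 -0.1409 -0.1988  0.0016 -1.5226 -0.1905]
axes
 [[ 0.4618 -0.887  -0.0066]
 [-0.887  -0.4618 -0.0072]
 [ 0.0034  0.0092 -1.    ]] yaw y -152.4985659238743
```

View pics/b1.png

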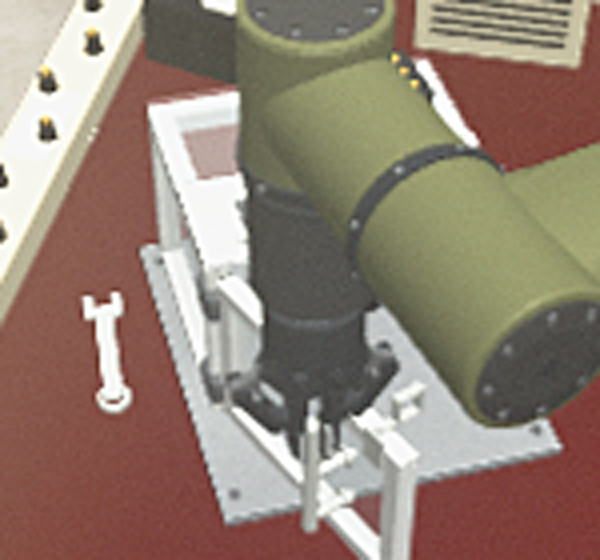

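```bash
python3 -m crank '[5,0,-10,0,0, 5,0,-19,0,0, 5,0,-29,0,0, 5,1,-38,0,0, 5,2,-48,0,0, 5,3,-57,0,0, 5,5,-66,0,0, 5,7,-75,0,0, 5,10,-83,0,0, 5,12,-89,0,0, 5,12,-89,0,0, 5,12,-89,0,0, 5,12,-89,0,0]'
python3 -c "
import sys;sys.argv=['x']
from st import *
v=np.array([d@ex*1e3+9.5,d@ey*1e3-126]);print('r',np.hypot(*v),'phi',np.arctan2(-185,-45)-np.arctan2(v[1],v[0]))
c=capture('side');cv2.imwrite('pics/b2.png',c['frame'])
c=capture('top')
cv2.imwrite('pics/b2t.png',c['frame'])"
```

```text
time: 10.8
ee_pos: [0.5907, 0.1825, 0.1716]
eef_rot: [0.004, 0.855, -0.518, -0.002]
wrist_force: [-4.1, 4.3, 1.4]
gripper_width: 0.14
t 10.8 pos [0.5907 0.1825 0.1716] local -192.00953498849657 192.02731122336928 F [-4.1084  4.3029  1.3562] w 11.965423359244483
q [ 0.6231  0.0966  0.0357 -0.0001 -1.518  -0.1418]
axes
 [[ 0.4629 -0.8864 -0.0065]
 [-0.8864 -0.4629 -0.0046]
 [ 0.0011  0.0079 -1.    ]] yaw y -152.42762301448334
r 194.08589899605 phi -4.603872626542351
```

View pics/b2.png

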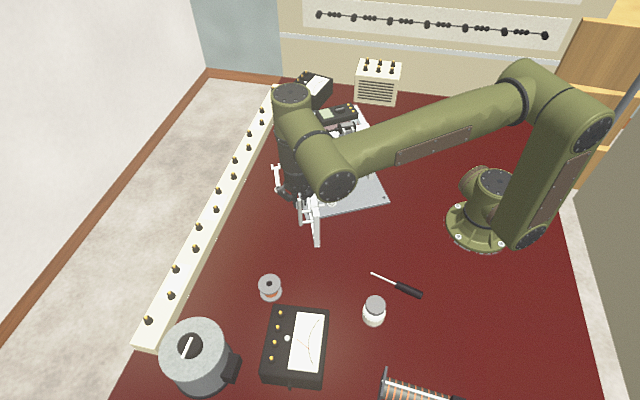

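View pics/b2t.png

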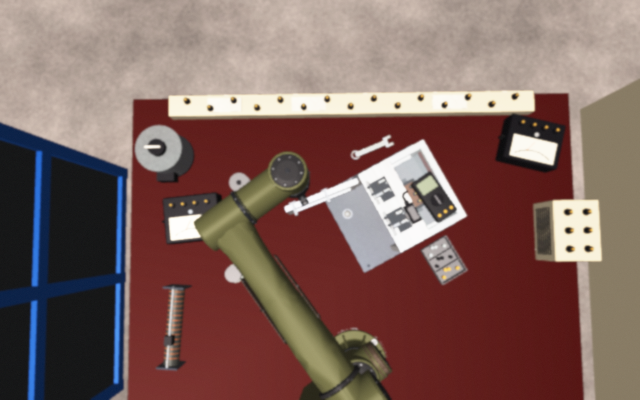

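Run:
```python
import cv2
b=cv2.imread("pics/b2t.png")
cv2.imwrite("pics/b3.png",cv2.resize(b[130:280,275:475],None,fx=4,fy=4,interpolation=2))
```

```text
(no output)
```

View pics/b3.png

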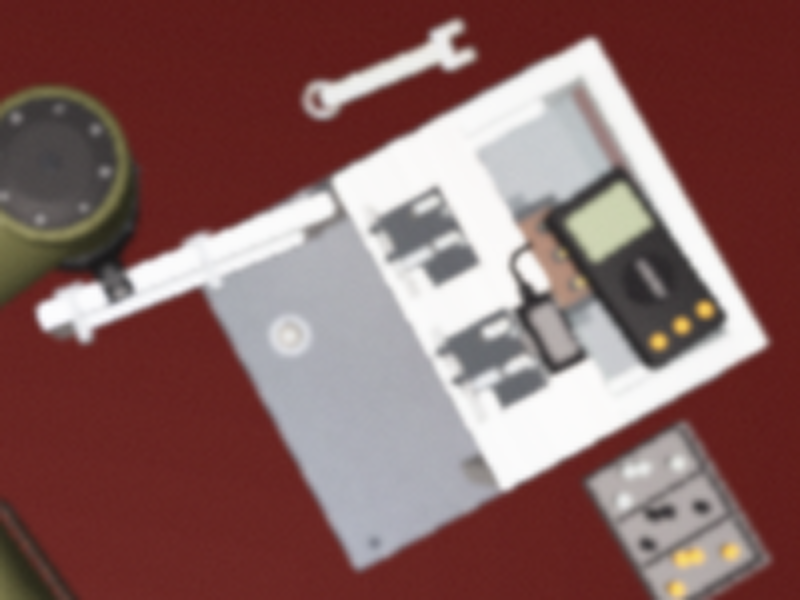

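```bash
python3 -m crank '[5,0,0,0,0, 5,0,0,0,0, 5,0,0,0,0, 5,0,0,0,0, 5,0,0,0,0, 5,0,0,0,0]'; python3 st.py; python3 -c "
from cell import close_job;print(close_job())"; python3 st.py
```

```text
time: 11.4
ee_pos: [0.5904, 0.1825, 0.1716]
eef_rot: [0.004, 0.855, -0.518, -0.002]
wrist_force: [-4.2, -0.4, -1.4]
gripper_width: 0.139
t 11.4 pos [0.5904 0.1825 0.1716] local -192.1464044442689 191.83278266758973 F [-4.1976 -0.3781 -1.4078] w 11.83050512638517
q [ 0.6233  0.0962  0.0354 -0.0002 -1.5182 -0.1419]
axes
 [[ 0.463  -0.8864 -0.0068]
 [-0.8864 -0.4629 -0.0046]
 [ 0.0009  0.0081 -1.    ]] yaw y -152.42197364688326
the job is handed in; nothing more can be done
None
the job is handed in; nothing more can be done
```

The gate is open past square, and the arm is still gripping its handle and holding it there. I handed the job in at 11.4 s of the 61 s.

I squeezed the safety-switch catch fully home first, then the plain catch. In both cases the jaws stopped at a 38 mm reading, which means tab and lug were together at the stop. I then took the handle from above, swung the gate over the ball and stopped beyond square.

**Last checks:**
- **Gate angle:** worked out from the tool position, the gate stands at about 1.68 rad. The top picture also shows it a few degrees past square.
- **Holding still:** the pose did not change over the final 0.5 s, with about 4 N at the wrist and the jaws closed on the bar at 11.8 mm.
- **Catches:** both tabs still look drawn in the last top picture.
- **Bystanders:** the multimeter, tray and wrench look unmoved. In the wider pictures I saw no change in the panel meter, jar, spool or screwdriver, but the arm hides some of them from above.

**What I couldn't confirm:**
- I judged finger contact on each tab and lug from jaw width and wrist force, because there is no direct contact reading.
- The jaws read about 2 mm under true width (38 for 40, 12 for 14).
- My first image estimates of the catch and handle positions were 3–6 mm off; closing the jaws made up the difference.
- On the swing the tool ran about 4 mm outside the arc I expected, with no large forces.

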